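Park the cot mobile's music drive

TASK

Park the cot mobile's music drive: stroke its weighted beech wheel round clockwise by the rim with the shut fingertips, until the engraved red line and the notch face the brass pointer, never squeezing the wheel or loading it with more than 18 N. Then take your hand off the wheel, fetch the yellow-headed locking peg from its white stand and lower it gently (again below 18 N) through the notch until it is fully home in the hole beneath, and let go. Leave the line at the pointer and the other things on the table where they are.

Things in the scene. Friction and masses are not known exactly. Their poses are not given: they have to be found in the camera images.
- drive: Blue housing of the music drive, a fixed block 230 x 190 x 40 mm (x, y, z); origin at the centre of its underside, x axis from the wheel's axis towards the brass pointer, z up. The pointer stands on its top at x = 83 to 109 mm, y = 0, 60 mm above the table, just short of the wheel's rim and lower than the wheel's top.
- wheel_axis (a point): Point on the wheel's upright axis, 40 mm above the table. The wheel: flat beech disc, radius 80 mm, 16 mm thick, rim band (radius 54 to 80 mm) darker, top smooth but for a 1.5 mm hub, radius 14 mm. It rides on a spring: top 26 mm above this point less a sag of 0 to 4 mm (hidden weight); it sinks 1 mm more per 4 N pressed and hits bottom after 6 to 10 mm.
- wheel (a joint): Turn of the wheel, rad, counter-clockwise from above positive, 0 when its red line (40 x 5 mm, hub to notch) faces the pointer. Starts at 0.6 to 1.8: turn it clockwise. The bearing drags with 0.36 N m and holds the wheel where it is left. Shut fingertips pressed on the rim band (radius 67 mm) with about 10 to 13 N drag it round; with less they slip.
- lock_hole (a point): Centre of the mouth of the lock hole in the housing's top, 40 mm up, on the housing's x axis 68 mm from the wheel's axis: 14 mm wide, 30 mm deep, under the wheel. The wheel's notch (at the outer end of the red line, 15 mm wide, straight-sided, open at the rim, reaching in to radius 60 mm, cut right through) uncovers it when the line faces the pointer.
- stand: White block 75 x 75 x 45 mm, fixed, origin at the centre of its underside; a 14 mm hole 35 mm deep in the middle of its top holds the peg upright.
- peg_head (a point): Centre of the yellow head (24 mm in diameter, 26 mm tall) of the loose 25 g locking peg; z along the peg, head up. Beech shaft below: 12 mm in diameter, 58 mm long, its last 5 mm tapered to 6 mm; foot 71 mm below this point. This point is 81 mm above the table in the stand, and again when fully home in the lock hole (foot on the hole's floor, head a few mm above the wheel).
- tin: Lidded aluminium tin, 76 mm in diameter, 76 mm tall, origin under its centre. Leave alone.
- bottle: Glass bottle with white twist cap, 56 mm in diameter, 150 mm tall, origin under its centre. Leave alone.
- comb: Pink plastic comb lying flat, 32 x 130 x 6 mm, origin under its middle. Leave alone.
- ring_toy: Beech stacking ring toy, 90 x 90 x 103 mm, origin under its centre. Leave alone.
- thermometer: White dial thermometer with a grey knob, 64 mm wide, 74 mm tall, origin under its foot. Leave alone.
- rattle: Green rod-shaped rattle, 24 mm thick, about 110 mm long, lying along its x, origin under its middle. Leave alone.
Mind the look-alikes: they are no part of the job. Leave any blue or pink look-alike of the part that bears peg_head alone.

How it is judged:
By the outcome, as a careful person would: the job done as asked, in the order asked, and still so for the second after the job is handed in, with the robot touching nothing.
It also fails if it takes over 72 s, if anything falls off the work surface, if the arm or the gripper's body presses on something with over 40 N, if the wrist force passes 120 N, or if a joint passes its speed limit or range.

ROBOT

A 6-joint arm with a two-finger parallel gripper is mounted at the origin on the work surface. World frame = base frame: x ahead of the robot, y to its left, z up, the work surface at z = 0. Lengths are in m, angles in rad, forces in N, time in s.
With the tool pointing down it reaches from about 0.25 to 0.725 m from the base axis. Payload 4 kg.
Tool frame: the origin (TCP) lies between the finger pads; the fingertips stand 17 mm ahead of it and the grasp point (between the pads) lies 2 mm behind it; z points along the fingers, x is the direction in which the jaws open and shut, and the axes are right-handed (so a half turn about z gives the same grasp; the last joint's range is limited). The gripper opens to 85 mm and grips with 20 to 120 N. Pads are 22 mm wide; open, the fingers measure 114 mm over their backs; the gripper's body (76 mm by 85 mm) begins 54 mm behind the grasp point. The pads swing forward as they close: fully open they stand 13 mm farther back than shut.
Start: joints at [1.237, 0.241, 0.005, 1.335, 0, 1.571], TCP at [0.164, 0.472, 0.248] pointing down, gripper open.
Joint ranges: [-2.72, 2.72], [-1.05, 1.87], [-1.09, 1.28], [-1.99, 2.15], [-1.42, 1.44], [-3.14, 3.14]. Speed limits (rad/s): [2.79, 2.79, 3.14, 3.14, 3.14, 3.14].

INTERFACE

Orientations are given as a unit quaternion [x, y, z, w].
In Python, from workcell import telemetry, cams, workorder gives the robot as it stands. The module is installed in compiled form; this text tells all that it offers.
- The arm moves only by the tool apply_moves, never from a script. Its argument "moves" is a list that holds one entry, the list of rows, each a list of 4 numbers: the shift along the tool's x, y, z in mm, then the turn about the tool's z in degrees. A call has exactly 10 rows; each row shifts and turns the pose as measured when the row begins, along the tool's axes as they then stand; what a row does not reach is not made up. A row lasts 1/10 s, in which the tool goes at most 50 mm and 8.59 degrees, less where a joint would pass 70% of its speed; a pose out of reach is approached as far as the arm can. A call with a gripper value outside its range is refused whole. "hand" is the gripper's target within -1 to 1 (fully open at 1, half-way at 0, shut at -1), set as the call begins (left out, the last holds). The fingers move at their own pace and stop on an object; the grip force is fixed at half the most. Time passes only in rows, so rows that do not move let the fingers close, or fill a call up. It gives the time, the measured TCP pose, the force and the opening at its end, in the units of the state.
- telemetry.get_obs(): the state, without advancing time (a new reading comes with each control period).
- cams.camera(name): name is "scene" or "top" or "wrist"; returns a dict with "color" (384x512x3 uint8, red, green, blue), "fovy" (degrees; the focal length in pixels is half the picture's height over the tangent of half this angle, whatever the lens; pixels are square), "cx", "cy" (the principal point, pixels), "k1" (the pictures are not rectified: a ray, as slopes to the right and down, at radius r is drawn at 1 + k1 r^2 times it, then the intrinsics apply), "camera_from_world" (4x4, takes a point from world to camera coordinates). Camera axes: x right, y down, z forward; pixel columns grow to the right and rows downward; lengths in m; the calibration is good to about 2 mm. A picture is of the moment at which its call begins. There is no depth.
- workorder.job_done(): hands the job in, once; it reports no verdict.
The state is a dict: "clock": time; "joint_pos": joint angles; "joint_vel": joint speeds; "tau": joint torques, N m; "eef_pos": TCP position; "tool_rot": TCP orientation; "ft_force": force on the tool from outside, world axes, zero at the start; "ft_torque": the same for the moment, N m; "grip_width": finger opening in m.
Only numpy, scipy, OpenCV 4.12 (cv2) and the standard library are available. Lean on these libraries where they do the work, as an engineer would, in place of code of your own. Each camera call takes 0.05 s, during which the arm holds its last target. There are 200 camera calls.

## Working session

There is one attempt and no reset: what is moved stays moved. The work goes in short steps, Python scripts to look and compute and a tool call to move; the robot and the scene stay as the last step left them, time stands still between calls to the robot, and variables do not carry over. Pictures are saved under pics/ and viewed, about 8 in all and at most 12, crops included, and the job is handed in when it is done.

Besides the shell and the picture viewer there is one more tool, called after "Request:" by a JSON object that holds its "name" and its "arguments". apply_moves: Moves the arm, as the interface text tells. Its arguments: {"type":"object","properties":{"moves":{"type":"array"},"hand":{"type":"number"}},"required":["moves"]}

```bash
mkdir -p pics
cat > h.py <<'E'
import numpy as np, cv2
from workcell import telemetry, cams, workorder
def shot(n,fn=None):
    c=cams.camera(n)
    if fn: cv2.imwrite('pics/'+fn,c['color'][:,:,::-1])
    return c
def ray(c,u,v):
    f=c['color'].shape[0]/2/np.tan(np.radians(c['fovy'])/2)
    d=np.array([(u-c['cx'])/f,(v-c['cy'])/f]); s=d.copy()
    for _ in range(30): s=d/(1+c['k1']*(s@s))
    T=c['camera_from_world']; R=T[:3,:3]; o=-R.T@T[:3,3]
    r=R.T@np.array([s[0],s[1],1]); return o,r/np.linalg.norm(r)
def plane(c,u,v,z):
    o,r=ray(c,u,v); return o+r*(z-o[2])/r[2]
def proj(c,p):
    f=c['color'].shape[0]/2/np.tan(np.radians(c['fovy'])/2)
    q=c['camera_from_world']@np.append(p,1); s=q[:2]/q[2]; s=s*(1+c['k1']*(s@s))
    return s*f+[c['cx'],c['cy']]
def tri(a,b):
    A=np.zeros((3,3));B=np.zeros(3)
    for o,r in (a,b):
        P=np.eye(3)-np.outer(r,r);A+=P;B+=P@o
    p=np.linalg.solve(A,B); return p,[float(np.linalg.norm(np.cross(p-o,r))) for o,r in (a,b)]
def blobs(c,lo,hi,amin=30):
    h=cv2.cvtColor(c['color'],cv2.COLOR_RGB2HSV); m=cv2.inRange(h,np.array(lo),np.array(hi))
    n,l,s,ce=cv2.connectedComponentsWithStats(m)
    return m,[(ce[i].round(1).tolist(),s[i].tolist()) for i in range(1,n) if s[i][4]>=amin]
E
python3 - <<'E'
from h import *
a=shot('scene');b=shot('top');w=shot('wrist')
cv2.imwrite('pics/a.png',cv2.resize(np.vstack([np.hstack([a['color'],b['color']])])[:,:,::-1],(800,300)))
cv2.imwrite('pics/top.png',cv2.resize(b['color'][:,:,::-1],(800,600),interpolation=cv2.INTER_CUBIC))
cv2.imwrite('pics/scene.png',cv2.resize(a['color'][:,:,::-1],(800,600),interpolation=cv2.INTER_CUBIC))
o=telemetry.get_obs();print({k:np.round(v,3).tolist() for k,v in o.items()})
for n,c in (('s',a),('t',b)):
  print(n,'yel',blobs(c,(22,120,120),(35,255,255))[1]); print('red',blobs(c,(0,150,80),(6,255,255),10)[1]);print('o',-c['camera_from_world'][:3,:3].T@c['camera_from_world'][:3,3])
E
```

```text
{'clock': 0.15, 'joint_pos': [1.237, 0.241, 0.004, 1.335, -0.0, 1.571], 'joint_vel': [0.0, -0.001, 0.003, 0.001, -0.001, 0.0], 'tau': [-0.002, -37.264, 25.264, 0.012, -0.0, -0.0], 'eef_pos': [0.164, 0.472, 0.248], 'tool_rot': [0.815, 0.58, -0.001, 0.0], 'ft_force': [-0.371, -0.062, 0.188], 'ft_torque': [0.014, 0.06, 0.052], 'grip_width': 0.085}
s yel [([143.7, 221.1], [140, 218, 9, 7, 42])]
red [([455.6, 117.7], [453, 115, 6, 6, 14]), ([286.5, 188.8], [279, 187, 16, 5, 26]), ([226.6, 293.1], [223, 289, 9, 9, 44])]
o [ 1.08940947 -0.42723363  0.81053101]
t yel [([13.1, 151.2], [0, 125, 29, 53, 1313]), ([317.8, 140.8], [314, 132, 11, 15, 30]), ([456.0, 183.1], [452, 178, 10, 12, 81]), ([349.1, 223.2], [346, 220, 7, 8, 48])]
red [([34.0, 141.7], [32, 131, 6, 30, 97]), ([325.5, 133.8], [322, 130, 8, 8, 53]), ([22.5, 179.1], [7, 176, 27, 6, 112]), ([229.8, 194.9], [226, 190, 9, 11, 17])]
o [ 0.4397334  -0.03034502  1.12659616]
```

View pics/top.png

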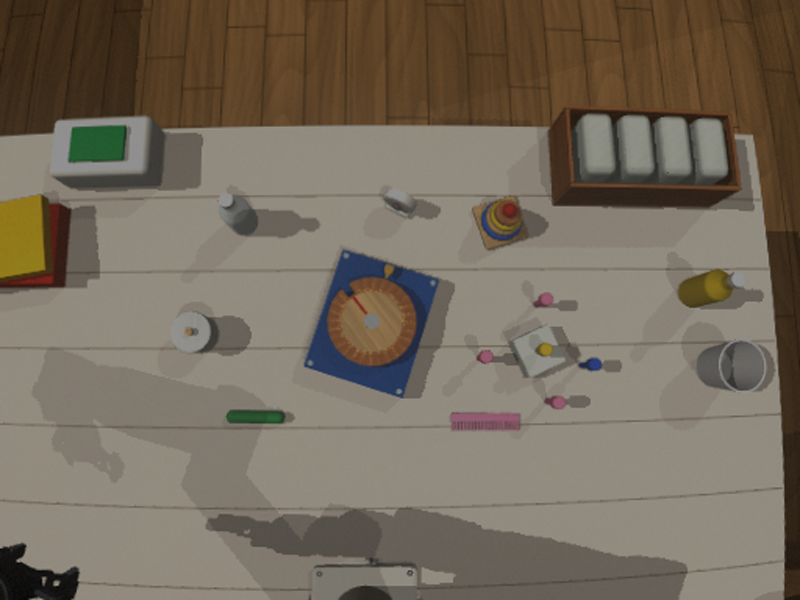

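View pics/scene.png

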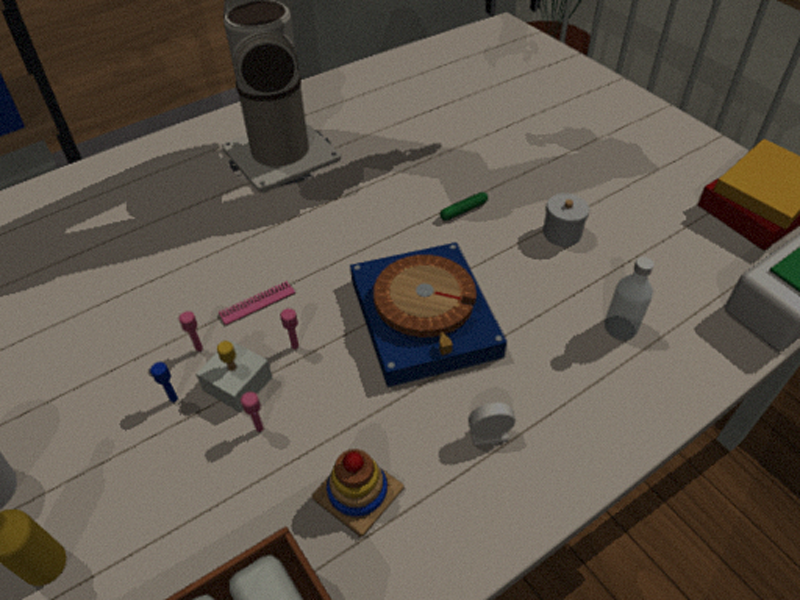

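Run:
```python
from h import *
a=shot('scene');b=shot('top')
print('peg',tri(ray(a,143.7,221.1),ray(b,349.1,223.2)))
for n,c in (('s',a),('t',b)):
    m,_=blobs(c,(105,120,40),(125,255,255))
    m=cv2.morphologyEx(m,cv2.MORPH_CLOSE,np.ones((5,5)))
    cs=max(cv2.findContours(m,0,2)[0],key=cv2.contourArea)
    ap=cv2.approxPolyDP(cv2.convexHull(cs),6,True)[:,0]
    print(n,ap.tolist())
    P=np.array([plane(c,*p,0.04)[:2] for p in ap]);print((P*1000).round().tolist())
    # wheel top: orange-brown within housing hull
    h=cv2.cvtColor(c['color'],cv2.COLOR_RGB2HSV)
    k=np.zeros(m.shape,np.uint8);cv2.fillConvexPoly(k,cv2.convexHull(cs),255)
    mw=cv2.inRange(h,np.array((3,60,40)),np.array((22,255,255)))&k
    cw=max(cv2.findContours(cv2.morphologyEx(mw,cv2.MORPH_OPEN,np.ones((5,5))),0,2)[0],key=cv2.contourArea)
    W=np.array([plane(c,*p,0.064)[:2] for p in cv2.convexHull(cw)[:,0]])
    print('wheel',cv2.minEnclosingCircle((W*1000).astype(np.float32)), 'ell',cv2.fitEllipse((W*1000).astype(np.float32)))
    r=cv2.inRange(h,np.array((0,140,60)),np.array((8,255,255)))&k
    ys,xs=np.nonzero(r);print('red',[(plane(c,x,y,.064)[:2]*1000).round().tolist() for x,y in zip(xs,ys)])
    y=cv2.inRange(h,np.array((17,140,90)),np.array((32,255,255)))&k
    ys,xs=np.nonzero(y);print('ptr',xs.mean(),ys.mean(),plane(c,xs.mean(),ys.mean(),.05)*1000)
    g=cv2.inRange(h,np.array((0,0,100)),np.array((180,50,255)))&k
    n_,l,s,ce=cv2.connectedComponentsWithStats(g);print('grey',[(ce[i].round(1),s[i][4],(plane(c,*ce[i],.0655)*1000).round()) for i in range(1,n_) if s[i][4]>8])
```

```text
peg (array([ 0.48793519, -0.32557976,  0.09447026]), [0.0003876597205591992, 0.0003876597205592274])
s [[292, 156], [323, 219], [247, 237], [225, 170]]
[[469.0, 106.0], [682.0, 33.0], [621.0, -142.0], [410.0, -70.0]]
wheel ((544.4427490234375, -17.25470542907715), 81.96196746826172) ell ((543.3538818359375, -17.672046661376953), (159.96966552734375, 161.99542236328125), 53.17537307739258)
red [[484.0, 37.0], [468.0, 8.0], [511.0, 56.0], [480.0, -13.0], [522.0, 41.0], [480.0, -37.0], [556.0, -6.0], [557.0, -4.0], [559.0, -2.0], [560.0, -0.0], [561.0, 2.0], [560.0, -6.0], [561.0, -4.0], [563.0, -2.0], [564.0, -0.0], [565.0, 2.0], [567.0, 4.0], [568.0, 6.0], [570.0, 8.0], [569.0, 2.0], [571.0, 4.0], [572.0, 6.0], [574.0, 8.0], [575.0, 10.0], [576.0, 12.0], [578.0, 14.0], [598.0, 42.0], [578.0, 8.0], [579.0, 10.0], [580.0, 12.0], [582.0, 14.0], [583.0, 16.0], [585.0, 18.0], [586.0, 20.0], [586.0, 14.0], [587.0, 16.0], [589.0, 18.0], [602.0, 4.0], [580.0, -66.0], [612.0, -31.0]]
ptr 283.175 215.6 [625.4889751  -42.51287294  50.        ]
grey [(array([271.5, 185.4]), np.int32(28), array([5
[... 175 characters left out ...]
017578), 80.61553955078125) ell ((543.96240234375, -18.763334274291992), (159.46368408203125, 160.26393127441406), 93.1037368774414)
red [[590.0, 17.0], [590.0, 14.0], [587.0, 17.0], [587.0, 14.0], [587.0, 11.0], [584.0, 14.0], [584.0, 11.0], [584.0, 8.0], [581.0, 11.0], [581.0, 9.0], [579.0, 9.0], [579.0, 6.0], [576.0, 9.0], [576.0, 6.0], [576.0, 3.0], [573.0, 6.0], [573.0, 3.0], [573.0, 0.0], [570.0, 3.0], [570.0, 0.0], [567.0, 0.0], [567.0, -3.0], [564.0, 0.0], [564.0, -3.0], [564.0, -6.0], [561.0, -3.0], [561.0, -6.0], [559.0, -6.0], [559.0, -8.0]]
ptr 248.29166666666666 172.5 [639.70521285 -49.67543584  50.        ]
grey [(array([237.5, 205. ]), np.int32(74), array([544., -18.,  65.]))]
```

Request:
{"name": "apply_moves", "arguments": {"moves": [[[-28,34,0,0],[-28,34,0,0],[-28,34,0,0],[-28,34,0,0],[-28,34,0,0],[-28,34,0,0],[-28,34,0,0],[-28,34,0,0],[-28,34,0,0],[-28,34,0,0]]], "hand": -1}}

```text
clock: 1.25
eef_pos: [0.4001, 0.0886, 0.247]
tool_rot: [0.811, 0.586, 0.002, 0.0]
ft_force: [0.1, 0.4, 0.2]
grip_width: -0.0002
```

Request:
{"name": "apply_moves", "arguments": {"moves": [[[-13,15,14,0],[-13,15,14,0],[-13,15,14,0],[-13,15,14,0],[-13,15,14,0],[-13,15,14,0],[-13,15,14,0],[-13,15,14,0],[0,3,14,0],[0,0,9,0]]]}}

```text
clock: 2.25
eef_pos: [0.4913, -0.0615, 0.1087]
tool_rot: [0.814, 0.581, 0.004, 0.002]
ft_force: [-0.1, -0.2, 0.1]
grip_width: 0.0001
```

Run:
```python
from h import *
w=shot('wrist','w1.png');o=telemetry.get_obs();print({k:np.round(v,3).tolist() for k,v in o.items()})
print(w['camera_from_world'].round(3), w['fovy'],proj(w,np.array([.544,-.018,.064])),proj(w,np.array([.609,-.039,.064])))
```

```text
{'clock': 2.3, 'joint_pos': [-0.126, 0.334, -0.257, 0.973, 0.002, 0.206], 'joint_vel': [0.012, -0.025, 0.002, 0.054, 0.003, 0.002], 'tau': [-0.055, -41.067, 23.832, -0.162, 0.038, -0.005], 'eef_pos': [0.49, -0.061, 0.107], 'tool_rot': [0.814, 0.581, 0.004, 0.002], 'ft_force': [0.379, 0.601, -0.997], 'ft_torque': [0.005, 0.045, -0.055], 'grip_width': -0.0}
[[ 0.326  0.945  0.004 -0.102]
 [ 0.893 -0.309  0.328 -0.456]
 [ 0.312 -0.103 -0.945  0.09 ]
 [ 0.     0.     0.     1.   ]] 66.14066598650808 [340.72060579 272.70383315] [333.66730045 349.10032335]
```

View pics/w1.png

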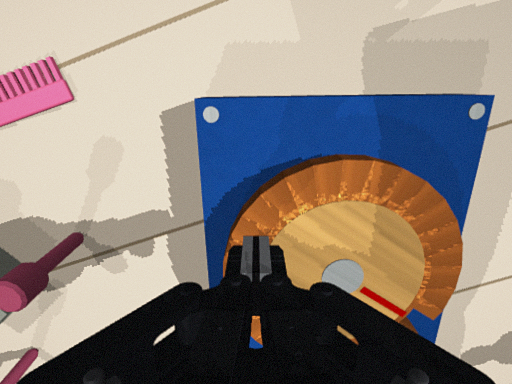

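Request:
{"name": "apply_moves", "arguments": {"moves": [[[0,0,6,0],[0,0,6,0],[0,0,5,0],[0,0,3,0],[0,0,2,0],[0,0,1,0],[0,0,1,0],[0,0,1,0],[0,0,1,0],[0,0,1,0]]]}}

```text
clock: 3.3
eef_pos: [0.4907, -0.0598, 0.0809]
tool_rot: [0.813, 0.582, 0.004, 0.003]
ft_force: [-2.2, -0.0, 3.9]
grip_width: -0.0002
```

Request:
{"name": "apply_moves", "arguments": {"moves": [[[0,0,1,0],[0,0,1,0],[0,0,0,0],[0,0,0,0],[0,0,0,0],[0,0,0,0],[0,0,0,0],[0,0,0,0],[0,0,0,0],[0,0,0,0]]]}}

```text
clock: 4.3
eef_pos: [0.4907, -0.0598, 0.0812]
tool_rot: [0.813, 0.582, 0.005, 0.003]
ft_force: [-0.4, -0.3, 3.7]
grip_width: 0.0002
```

Request:
{"name": "apply_moves", "arguments": {"moves": [[[0,0,1,0],[0,0,1,0],[0,0,1,0],[0,0,1,0],[0,0,1,0],[0,0,1,0],[0,0,1,0],[0,0,1,0],[0,0,1,0],[0,0,1,0]]]}}

```text
clock: 5.3
eef_pos: [0.4906, -0.0601, 0.0779]
tool_rot: [0.813, 0.582, 0.006, 0.004]
ft_force: [-5.6, 0.1, 11.1]
grip_width: -0.0003
```

Request:
{"name": "apply_moves", "arguments": {"moves": [[[1.8,-2.6,0.6,2.7],[1.8,-2.6,0.6,2.7],[1.8,-2.6,0.6,2.7],[1.8,-2.6,0.6,2.7],[1.8,-2.6,0.6,2.7],[1.8,-2.6,0.6,2.7],[1.8,-2.6,0.6,2.7],[1.8,-2.6,0.6,2.7],[1.8,-2.6,0.6,2.7],[1.8,-2.6,0.6,2.7]]]}}

```text
clock: 6.3
eef_pos: [0.4908, -0.0468, 0.0806]
tool_rot: [0.932, 0.361, 0.014, 0.025]
ft_force: [-1.9, -3.0, 5.9]
grip_width: 0.0
```

```bash
cat >> h.py <<'E'
C=np.array([544.,-18.])
def red(c,z=.064):
    h=cv2.cvtColor(c['color'],cv2.COLOR_RGB2HSV)
    r=cv2.inRange(h,np.array((0,140,60)),np.array((8,255,255)))|cv2.inRange(h,np.array((176,140,60)),np.array((180,255,255)))
    ys,xs=np.nonzero(r);P=np.array([plane(c,x,y,z)[:2]*1000 for x,y in zip(xs,ys)]).reshape(-1,2)
    R=np.hypot(*(P-C).T);P=P[(R>14)&(R<62)]
    if len(P)<4: return len(P),None
    m=P.mean(0)-C; u,s,v=np.linalg.svd(P-P.mean(0)); d=v[0]*np.sign(v[0]@m)
    return len(P),np.degrees(np.arctan2(m[1],m[0]))+18.3,np.degrees(np.arctan2(d[1],d[0]))+18.3
def tool():
    o=telemetry.get_obs();x,y=o['tool_rot'][:2];f=2*np.degrees(np.arctan2(y,x))
    p=np.array(o['eef_pos'])*1000;d=p[:2]-C
    print('t',o['clock'],'p',p.round(1),'F',np.round(o['ft_force'],1),'xaxis deg',round(f,1),'r',np.hypot(*d).round(1),'th',np.degrees(np.arctan2(d[1],d[0])).round(1),'w',o['grip_width'])
    return p,np.radians(f)
def to(tx,ty,ang=None):
    p,f=tool();d=np.array([tx,ty])-p[:2];a=np.array([np.cos(f),np.sin(f)]);b=np.array([np.sin(f),-np.cos(f)])
    print('toolmove',(d@a).round(1),(d@b).round(1))
E
python3 - <<'E'
from h import *
tool();print(red(shot('scene')),red(shot('top')))
E
```

```text
t 6.3 p [490.8 -46.8  80.6] F [-1.9 -3.   5.9] xaxis deg 42.4 r 60.5 th -151.5 w 4.178867525435107e-05
(30, np.float64(58.248183363676446), np.float64(58.538483461278815)) (18, np.float64(54.68715564295486), np.float64(56.45961004706308))
```

Request:
{"name": "apply_moves", "arguments": {"moves": [[[0,0,-6,0],[-5,7,0,0],[-5,7,0,0],[0,0,3,0],[0,0,2,0],[0,0,2,0],[0,0,1,0],[0,0,1,0],[0,0,1,0],[0,0,1,0]]]}}

```text
clock: 7.4
eef_pos: [0.4939, -0.0654, 0.0783]
tool_rot: [0.932, 0.362, 0.015, 0.025]
ft_force: [-3.0, 0.4, 11.7]
grip_width: -0.0001
```

Run:
```python
from h import *
tool();o=telemetry.get_obs();print(np.round(o['tool_rot'],3),np.round(o['joint_pos'],3))
```

```text
t 7.4 p [493.9 -65.4  78.3] F [-3.   0.4 11.7] xaxis deg 42.5 r 69.0 th -136.6 w -5.4165519939624437e-05
[0.932 0.362 0.015 0.025] [-0.114  0.348 -0.328  0.844 -0.031  0.714]
```

Request:
{"name": "apply_moves", "arguments": {"moves": [[[0,-4,0.9,0],[0,-5,0.9,0],[0.2,-5,0.9,0],[0.5,-5,0.9,0],[0.7,-5,0.9,0],[0.9,-5,0.9,0],[1.1,-5,0.9,0],[1.3,-5,0.9,0],[1.4,-5,0.9,0],[1.5,-5,0.9,0]]]}}

```text
clock: 8.4
eef_pos: [0.4878, -0.041, 0.0805]
tool_rot: [0.932, 0.356, 0.029, 0.055]
ft_force: [0.8, -4.1, 6.5]
grip_width: -0.0002
```

Run:
```python
from h import *
tool();o=telemetry.get_obs();print(np.round(o['tool_rot'],3))
print(red(shot('scene')),red(shot('top')))
```

```text
t 8.4 p [487.8 -41.   80.5] F [ 0.8 -4.1  6.5] xaxis deg 41.8 r 60.7 th -157.8 w -0.0002237674089979797
[0.932 0.356 0.029 0.055]
(35, np.float64(54.32525818623681), np.float64(62.47310933865249)) (30, np.float64(54.38539046593178), np.float64(56.07854638599345))
```

Request:
{"name": "apply_moves", "arguments": {"moves": [[[0,0,-10,0],[0,0,-10,0],[26,-8,-1,0],[26,-8,-1,0],[26,-8,-1,0],[26,-8,-1,0],[0,0,5,0],[0,0,3,0],[0,0,2,0],[0,0,0,0]]]}}

```text
clock: 9.5
eef_pos: [0.5411, 0.0574, 0.0946]
tool_rot: [0.933, 0.356, 0.028, 0.053]
ft_force: [-0.1, 0.5, -0.3]
grip_width: -0.0002
```

Run:
```python
from h import *
tool();o=telemetry.get_obs();print(np.round(o['tool_rot'],3));to(543,57)
```

```text
t 9.5 p [541.1  57.4  94.6] F [-0.1  0.5 -0.3] xaxis deg 41.8 r 75.4 th 92.2 w -0.00016942329962578852
[0.933 0.356 0.028 0.053]
t 9.5 p [541.1  57.4  94.6] F [-0.1  0.5 -0.3] xaxis deg 41.8 r 75.4 th 92.2 w -0.00016942329962578852
toolmove 1.1 1.5
```

Request:
{"name": "apply_moves", "arguments": {"moves": [[[0,0,5,0],[0,0,5,0],[0,0,3,0],[0,0,1.5,0],[-2.7,3,1.5,0],[-2.7,3,1.5,0],[-2.7,3,1.5,0],[-2.7,3,1.5,0],[-2.7,3,1.5,0],[-2.7,3,1.5,0]]]}}

```text
clock: 10.5
eef_pos: [0.548, 0.0393, 0.0805]
tool_rot: [0.932, 0.358, 0.039, 0.044]
ft_force: [-2.5, 3.9, 7.8]
grip_width: -0.0
```

Run:
```python
from h import *
tool();o=telemetry.get_obs();print(np.round(o['tool_rot'],3))
```

```text
t 10.5 p [548.   39.3  80.5] F [-2.5  3.9  7.8] xaxis deg 42.0 r 57.5 th 86.0 w -1.3237232172868537e-05
[0.932 0.358 0.039 0.044]
```

Request:
{"name": "apply_moves", "arguments": {"moves": [[[0,0,-7,0],[-2.6,-9,-1,0],[-2.6,-9,-1,0],[0,0,4,0],[0,0,3,0],[0,0,1.5,0],[0,0,1.5,0],[5.8,3.9,2,0],[5.4,4.5,2,0],[4.9,5,2,0]]]}}

```text
clock: 11.5
eef_pos: [0.5502, 0.0517, 0.077]
tool_rot: [0.932, 0.359, 0.039, 0.043]
ft_force: [-6.0, 1.6, 13.7]
grip_width: 0.0001
```

Run:
```python
from h import *
tool();o=telemetry.get_obs();print(np.round(o['tool_rot'],3));print(red(shot('scene')),red(shot('top')))
```

```text
t 11.5 p [550.2  51.7  77. ] F [-6.   1.6 13.7] xaxis deg 42.1 r 70.0 th 84.9 w 8.913935466783156e-05
[0.932 0.359 0.039 0.043]
(29, np.float64(42.51334553040424), np.float64(46.03232325148201)) (26, np.float64(39.09650617915052), np.float64(40.11712672586121))
```

Request:
{"name": "apply_moves", "arguments": {"moves": [[[4,4.5,1.5,0],[3.6,4.9,1.5,0],[3.1,5.1,1.5,0],[2.6,5.4,1.5,0],[0,0,-8,0],[0,0,-5,0],[-8,-10.5,-1.5,0],[-8,-10.5,-1.5,0],[-8,-10,-1.5,0],[0,0,0,0]]]}}

```text
clock: 12.6
eef_pos: [0.5324, 0.054, 0.0898]
tool_rot: [0.932, 0.359, 0.038, 0.042]
ft_force: [1.2, 0.2, -0.7]
grip_width: -0.0001
```

Run:
```python
from h import *
tool();o=telemetry.get_obs();print(np.round(o['tool_rot'],3));print(red(shot('scene')),red(shot('top')));to(532,49)
```

```text
t 12.6 p [532.4  54.   89.8] F [ 1.2  0.2 -0.7] xaxis deg 42.2 r 72.9 th 99.2 w -0.00010352359286679359
[0.932 0.359 0.038 0.042]
(34, np.float64(18.186747107798386), np.float64(50.51127466937868)) (28, np.float64(21.837183488972816), np.float64(20.350396359835038))
t 12.7 p [534.5  54.   90.4] F [ 0.1  0.5 -0.2] xaxis deg 42.1 r 72.6 th 97.5 w -0.0002256260896187195
toolmove -5.2 2.0
```

Request:
{"name": "apply_moves", "arguments": {"moves": [[[-5,2,0,0],[0,0,3,0],[0,0,3,0],[0,0,2,0],[0,0,1.5,0],[0,0,1.5,0],[0,0,1,0],[5.8,3.9,1.8,0],[5.4,4.5,1.8,0],[4.9,5,1.8,0]]]}}

```text
clock: 13.7
eef_pos: [0.5542, 0.0493, 0.0784]
tool_rot: [0.931, 0.359, 0.039, 0.041]
ft_force: [-6.0, 0.4, 10.4]
grip_width: 0.0
```

Run:
```python
from h import *
tool();o=telemetry.get_obs();print(np.round(o['tool_rot'],3));print(red(shot('scene')),red(shot('top')))
```

```text
t 13.7 p [554.2  49.3  78.4] F [-6.   0.4 10.4] xaxis deg 42.2 r 68.1 th 81.4 w 3.643740127867632e-07
[0.931 0.359 0.039 0.041]
(30, np.float64(10.355325962620842), np.float64(10.998262816690787)) (26, np.float64(8.852605889754685), np.float64(8.559926437579431))
```

Request:
{"name": "apply_moves", "arguments": {"moves": [[[2.8,3.5,1.6,0],[2.5,3.8,1.6,0],[0,0,-3,0],[0,0,-10,0],[0,0,-10,0],[0,0,-10,0],[-15,-20,-8,0],[-15,-20,-8,0],[-5,-5,-4,0],[0,0,0,0]]]}}

```text
clock: 14.8
eef_pos: [0.5031, 0.0603, 0.1308]
tool_rot: [0.931, 0.359, 0.042, 0.042]
ft_force: [0.6, 0.0, 0.3]
grip_width: -0.0001
```

Run:
```python
from h import *
tool();o=telemetry.get_obs();print(np.round(o['tool_rot'],3));a=shot('scene');b=shot('top');w=shot('wrist','w2.png')
print(red(a),red(b),red(w))
c=np.array([.544,-.018,.064])
for n in (a,b,w): print(proj(n,c),proj(n,np.array([.6086,-.0394,.064])))
x,y=map(int,proj(b,c));t=b['color'][y-50:y+35,x-45:x+55]
x,y=map(int,proj(a,c));s=a['color'][y-45:y+40,x-50:x+50]
cv2.imwrite('pics/c2.png',np.hstack([cv2.resize(t,(400,340),interpolation=2),cv2.resize(s,(400,340),interpolation=2)])[:,:,::-1])
```

```text
t 14.8 p [503.1  60.3 130.8] F [0.6 0.  0.3] xaxis deg 42.2 r 88.3 th 117.6 w -0.00010486863249060458
[0.931 0.359 0.042 0.042]
(26, np.float64(4.763136932072133), np.float64(3.097406702832023)) (27, np.float64(2.4834856713234643), np.float64(3.6487513625949415)) (71, np.float64(1.2120603989977923), np.float64(-40.5546063732412))
[271.30754254 186.15940632] [280.11025939 206.67353012]
[237.45394577 205.11376516] [244.85934984 182.39594815]
[223.06115358 296.08254599] [262.91673224 343.80699861]
```

View pics/c2.png

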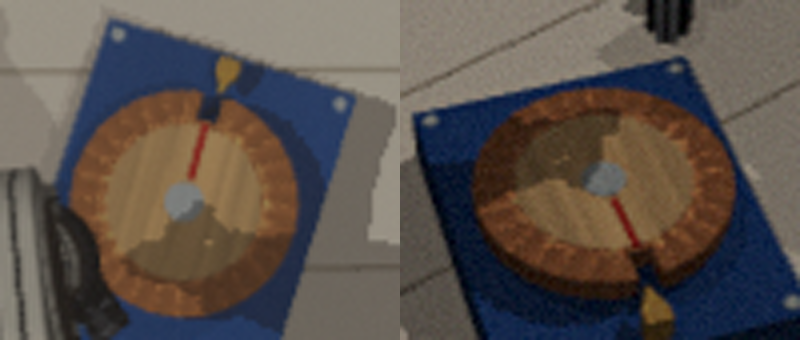

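Request:
{"name": "apply_moves", "arguments": {"moves": [[[0,0,-20,0],[2,34,-4,0],[2,34,-4,0],[2,34,-4,0],[2,34,-4,0],[2,34,-4,0],[2,34,0,0],[0,0,0,0],[0,0,0,0],[0,0,0,0]]]}}

```text
clock: 15.95
eef_pos: [0.6554, -0.089, 0.1877]
tool_rot: [0.932, 0.358, 0.04, 0.042]
ft_force: [-0.4, 0.0, 0.6]
grip_width: 0.0001
```

Run:
```python
from h import *
tool();w=shot('wrist','w3.png')
c=np.array([.544,-.018,.064]);print(proj(w,c),proj(w,np.array([.6086,-.0394,.064])),red(w))
```

```text
t 15.95 p [655.4 -89.  187.7] F [-0.4  0.   0.6] xaxis deg 42.1 r 132.1 th -32.5 w 0.00011265289680034533
[197.20175046   3.99393698] [246.39468267  92.52839207] (407, np.float64(2.336210056924351), np.float64(2.7762781411915984))
```

View pics/w3.png

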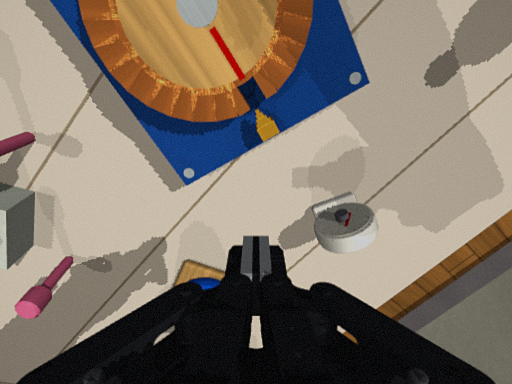

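```bash
cat >> h.py <<'E'
def fine(w,zt=.0645):
    h=cv2.cvtColor(w['color'],cv2.COLOR_RGB2HSV)
    def comp(m,near,z,amin=20):
        n,l,s,ce=cv2.connectedComponentsWithStats(m)
        L=[(np.hypot(*(plane(w,*ce[i],z)[:2]*1000-near)),i) for i in range(1,n) if s[i][4]>amin]
        i=min(L)[1]; return ce[i],plane(w,*ce[i],z)[:2]*1000,s[i][4]
    g=cv2.inRange(h,np.array((0,0,120)),np.array((180,60,255)))
    for nm,near in (('screwL',(648.,37.)),('screwR',(588.,-136.))):
        pass
    hub=comp(cv2.inRange(h,np.array((80,5,90)),np.array((125,70,255))),C,.0655)
    y=comp(cv2.inRange(h,np.array((17,150,90)),np.array((30,255,255))),np.array([635,-48.]),.05)
    r=comp(cv2.inRange(h,np.array((0,140,60)),np.array((8,255,255)))|cv2.inRange(h,np.array((176,140,60)),np.array((180,255,255))),np.array([580,-28.]),zt)
    print('hub',hub,'ptr',y,'red',r)
    ang=lambda d:np.degrees(np.arctan2(d[1],d[0]))
    print('ptr ang',ang(y[1]-hub[1]),'red ang',ang(r[1]-hub[1]),'red fromC',ang(r[1]-C))
E
python3 - <<'E'
from h import *
w=shot('wrist');fine(w);print(red(w,.0645))
h=cv2.cvtColor(w['color'],cv2.COLOR_RGB2HSV);g=cv2.inRange(h,np.array((0,0,120)),np.array((180,80,255)))
m=g*0
n,l,s,ce=cv2.connectedComponentsWithStats(g)
S=[ (ce[i],plane(w,*ce[i],.041)[:2]*1000,s[i][4]) for i in range(1,n) if 40<s[i][4]<400 and min(np.hypot(*(ce[i]-q)) for q in ((187,173),(355,77)))<8];print(S)
if len(S)==2:
    d=S[0][1]-S[1][1];d=d*np.sign(d[1]);print('house yaw',np.degrees(np.arctan2(d[1],d[0]))-90,'mid',(S[0][1]+S[1][1])/2)
E
```

```text
hub (array([198.        ,  11.81707317]), array([547.14803  , -21.1025309]), np.int32(574)) ptr (array([265.50116009, 126.77030162]), array([640.51534307, -50.31531028]), np.int32(431)) red (array([227.42298289,  54.42542787]), array([579.78555502, -28.2047733 ]), np.int32(409))
ptr ang -17.37386592793391 red ang -12.27672229717486 red fromC -15.916273692174657
(409, np.float64(2.387283279986514), np.float64(2.9153823849424025))
[(array([355.08490566,  78.59433962]), array([671.40583399,  29.88245492]), np.int32(106)), (array([188.59302326, 173.08139535]), array([ 617.72535528, -132.27480221]), np.int32(86))]
house yaw -18.316590077060653 mid [644.56559464 -51.19617364]
```

Request:
{"name": "apply_moves", "arguments": {"moves": [[[2,-36,0,0],[2,-36,0,0],[2,-36,0,0],[2,-36,0,0],[2,-33,5,0],[0,0,30,0],[0,0,25,0],[0,0,14,0],[0,0,4,0],[0,0,0,0]]]}}

```text
clock: 17.05
eef_pos: [0.5421, 0.058, 0.0918]
tool_rot: [0.929, 0.365, 0.042, 0.042]
ft_force: [0.7, -0.1, 0.2]
grip_width: -0.0
```

Run:
```python
from h import *
to(540,50)
```

```text
t 17.05 p [542.1  58.   91.8] F [ 0.7 -0.1  0.2] xaxis deg 42.9 r 76.0 th 91.4 w -3.4875781086185816e-05
toolmove -7.0 4.4
```

Request:
{"name": "apply_moves", "arguments": {"moves": [[[-6,4,0,0],[0,0,4,0],[0,0,4,0],[0,0,2,0],[0,0,1.5,0],[0,0,1.5,0],[0,0,1.2,0],[2.2,2,1.7,0],[2.2,2,1.7,0],[0,0,1,0]]]}}

```text
clock: 18.05
eef_pos: [0.5485, 0.0503, 0.0788]
tool_rot: [0.929, 0.365, 0.044, 0.041]
ft_force: [-3.4, 0.4, 9.9]
grip_width: 0.0002
```

Run:
```python
from h import *
tool();a=shot('scene');b=shot('top');print(red(a),red(b))
```

```text
t 18.05 p [548.5  50.3  78.8] F [-3.4  0.4  9.9] xaxis deg 42.9 r 68.5 th 86.2 w 0.0002124781356611028
(32, np.float64(1.1570623630101693), np.float64(0.27233101996435494)) (27, np.float64(0.04961304676363554), np.float64(0.2653469673791058))
```

Request:
{"name": "apply_moves", "arguments": {"moves": [[[0,0,-4,0],[0,0,-10,0],[0,0,-20,0],[0,0,-25,-6.4],[0,0,-25,-6.4],[0,0,-15,-6.4],[0,0,0,-6.4],[0,0,0,0],[0,0,0,0],[0,0,0,0]]], "hand": 0}}

```text
clock: 19.15
eef_pos: [0.5371, 0.0543, 0.1835]
tool_rot: [0.821, 0.567, 0.033, 0.052]
ft_force: [-0.4, -0.7, -1.0]
grip_width: 0.0429
```

```bash
cat >> h.py <<'E'
from scipy.spatial.transform import Rotation as Ro
def to3(t):
    o=telemetry.get_obs();R=Ro.from_quat(o['tool_rot']);p=np.array(o['eef_pos'])*1000
    print('p',p.round(1),'x deg',np.degrees(np.arctan2(*R.as_matrix()[1::-1,0])).round(1),'lean',R.as_matrix()[:,2].round(3),'jaw z',R.as_matrix()[2,:2].round(3),'F',np.round(o['ft_force'],1),'w',round(o['grip_width'],4),'t',o['clock'])
    print('tool move',R.inv().apply(np.array(t)-p).round(1))
E
python3 - <<'E'
from h import *
to3([545,-344,200]);A=[shot('scene') for _ in range(2)];B=[shot('top') for _ in range(2)]
print([red(x) for x in A],[red(x) for x in B])
print('peg',plane(B[0],349.1,223.2,.085))
E
```

```text
p [537.1  54.3 183.5] x deg 69.3 lean [ 0.113 -0.047 -0.992] jaw z [-0.004  0.123] F [-0.4 -0.7 -1. ] w 0.0429 t 19.15
tool move [-369.7  149.2    3.1]
[(33, np.float64(-3.4132762051166203), np.float64(47.25677871766995)), (32, np.float64(-2.5651692487355895), np.float64(21.90424917924978))] [(27, np.float64(0.09578322379747561), np.float64(0.004091992394425148)), (26, np.float64(-0.07244808690906623), np.float64(0.20592025099448108))]
peg [ 0.48821588 -0.32865719  0.085     ]
```

Request:
{"name": "apply_moves", "arguments": {"moves": [[[-37,15,0,0],[-41,16.5,0,0],[-41,16.5,0,0],[-41,16.5,0,0],[-41,16.5,0,0],[-41,16.5,0,0],[-41,16.5,0,0],[-41,16.5,0,0],[-30,12,0,0],[0,0,0,0]]]}}

```text
clock: 20.35
eef_pos: [0.5457, -0.3399, 0.1983]
tool_rot: [0.82, 0.569, 0.033, 0.05]
ft_force: [-0.9, -0.5, 0.2]
grip_width: 0.0429
```

Run:
```python
from h import *
to3([545,-344,200]);w=shot('wrist','w4.png');to3([545,-344,200])
print(blobs(w,(22,120,100),(35,255,255))[1],proj(w,np.array([.488,-.327,.081])))
```

```text
p [ 545.7 -339.9  198.3] x deg 69.4 lean [ 0.11  -0.045 -0.993] jaw z [-0.004  0.119] F [-0.9 -0.5  0.2] w 0.0429 t 20.35
tool move [-4.   1.  -1.6]
p [ 545.5 -338.   198. ] x deg 69.5 lean [ 0.11  -0.043 -0.993] jaw z [-0.002  0.118] F [-0.7 -0.8  0. ] w 0.0425 t 20.4
tool move [-5.8  1.8 -1.8]
[([245.4, 107.6], [229, 91, 33, 34, 818]), ([22.8, 302.6], [0, 254, 65, 97, 1200]), ([381.0, 283.0], [360, 277, 38, 15, 199])] [245.47584648 104.46992221]
```

View pics/w4.png

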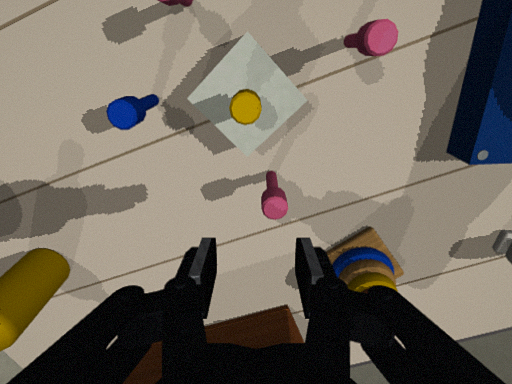

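Run:
```python
from h import *
w=shot('wrist')
b=[x for x in blobs(w,(22,120,100),(35,255,255))[1] if abs(x[0][0]-245)<15][0];print(b,plane(w,*b[0],.090)*1000)
np.save('r1.npy',np.array(ray(w,*b[0])))
p=plane(w,*b[0],.090)*1000;to3([p[0]+25,p[1]-11,160])
```

```text
([242.9, 109.0], [227, 93, 32, 33, 813]) [ 488.83675068 -327.15969106   90.        ]
p [ 545.6 -336.2  198. ] x deg 69.7 lean [ 0.109 -0.042 -0.993] jaw z [-0.002  0.117] F [-0.8  0.8  0.4] w 0.0428 t 20.45
tool move [-12.8 -33.3  34.3]
```

Request:
{"name": "apply_moves", "arguments": {"moves": [[[-3,-8,8,0],[-3,-8,8,0],[-3,-8,8,0],[-3,-8,8,0],[0,0,1,0],[0,0,0,0],[0,0,0,0],[0,0,0,0],[0,0,0,0],[0,0,0,0]]]}}

```text
clock: 21.45
eef_pos: [0.5176, -0.3266, 0.1614]
tool_rot: [0.816, 0.576, 0.034, 0.047]
ft_force: [0.2, -0.0, -0.4]
grip_width: 0.0429
```

Run:
```python
from h import *
w=shot('wrist')
b=[x for x in blobs(w,(22,120,100),(35,255,255))[1]];print(b)
q=proj(w,np.array([.4888,-.327,.09]));b=min(b,key=lambda x:np.hypot(*(np.array(x[0])-q)))
print(b,q,plane(w,*b[0],.090)*1000,tri(np.load('r1.npy'),ray(w,*b[0])))
p=plane(w,*b[0],.090)*1000;to3([p[0],p[1],120]);to3([p[0],p[1],88])
```

```text
[([240.3, 164.8], [222, 148, 36, 35, 931]), ([23.1, 317.4], [0, 290, 49, 61, 588]), ([352.1, 347.5], [350, 342, 7, 18, 43])]
([240.3, 164.8], [222, 148, 36, 35, 931]) [240.42658736 164.00586502] [ 489.30392985 -327.28339117   90.        ] (array([ 0.48848483, -0.32688259,  0.09245261]), [2.7535822028521624e-05, 2.7535822028605412e-05])
p [ 517.6 -326.7  161.4] x deg 70.4 lean [ 0.11  -0.037 -0.993] jaw z [0.002 0.117] F [ 0.5  0.1 -0.7] w 0.0427 t 21.5
tool move [-10.2 -31.1  38. ]
p [ 517.6 -326.7  161.4] x deg 70.4 lean [ 0.11  -0.037 -0.993] jaw z [0.002 0.117] F [ 0.5  0.1 -0.7] w 0.0427 t 21.5
tool move [-10.2 -34.8  69.8]
```

Request:
{"name": "apply_moves", "arguments": {"moves": [[[-2.5,-8,9.5,0],[-2.5,-8,9.5,0],[-2.5,-8,9.5,0],[-2.5,-7.5,9.5,0],[0,0,0,0],[0,-0.9,8,0],[0,-0.9,8,0],[0,-0.9,7,0],[0,-0.5,4,0],[0,0,0,0]]]}}

```text
clock: 22.5
eef_pos: [0.4916, -0.329, 0.092]
tool_rot: [0.816, 0.575, 0.036, 0.05]
ft_force: [-0.0, 0.0, -0.2]
grip_width: 0.0428
```

Run:
```python
from h import *
to3([489,-327,88.5])
```

```text
p [ 491.6 -329.    92. ] x deg 70.4 lean [ 0.116 -0.041 -0.992] jaw z [0.    0.123] F [-0.   0.  -0.2] w 0.0428 t 22.5
tool move [ 1.  -3.5  3. ]
```

Request:
{"name": "apply_moves", "arguments": {"moves": [[[1,-3,3,0],[0,-0.5,0,0],[0,0,0,0],[0,0,0,0],[0,0,0,0],[0,0,0,0],[0,0,0,0],[0,0,0,0],[0,0,0,0],[0,0,0,0]]], "hand": -1}}

```text
clock: 23.5
eef_pos: [0.4896, -0.3272, 0.0893]
tool_rot: [0.815, 0.575, 0.036, 0.051]
ft_force: [0.4, 0.4, -0.4]
grip_width: 0.0221
```

Run:
```python
from h import *
to3([489,-327,190])
```

```text
p [ 489.6 -327.2   89.3] x deg 70.4 lean [ 0.118 -0.042 -0.992] jaw z [-0.     0.125] F [ 0.4  0.4 -0.4] w 0.0221 t 23.5
tool move [  0.   12.  -99.9]
```

Request:
{"name": "apply_moves", "arguments": {"moves": [[[0,0.5,-4,0],[0,1,-8,0],[0,1.5,-13,0],[0,1.5,-13,0],[0,1.5,-13,0],[0,1.5,-13,0],[0,1.5,-13,0],[0,1.5,-12,0],[0,1.5,-10,0],[0,0,0,0]]]}}

```text
clock: 24.5
eef_pos: [0.49, -0.3276, 0.199]
tool_rot: [0.815, 0.575, 0.037, 0.054]
ft_force: [-0.8, 0.3, 0.2]
grip_width: 0.0221
```

Run:
```python
from h import *
to3([609,-39,190]);b=shot('top');a=shot('scene');print(red(b),red(a))
cv2.imwrite('pics/s5.png',cv2.resize(a['color'][100:292,90:346],(800,600),interpolation=2)[:,:,::-1])
```

```text
p [ 490.  -327.6  199. ] x deg 70.4 lean [ 0.122 -0.045 -0.992] jaw z [-0.001  0.13 ] F [-0.8  0.3  0.2] w 0.0221 t 24.5
tool move [311.8  14.1  10.4]
(27, np.float64(0.09146829679107071), np.float64(0.3812609774887541)) (31, np.float64(2.2694827269905318), np.float64(0.8500000788505879))
```

View pics/s5.png

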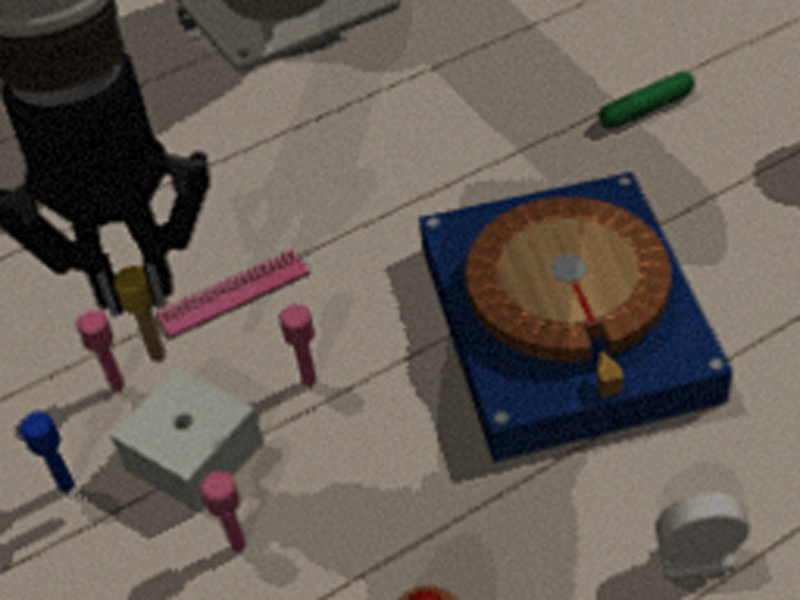

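Request:
{"name": "apply_moves", "arguments": {"moves": [[[25,1.5,1,0],[34,1.5,1,0],[34,1.5,1,0],[34,1.5,1,0],[34,1.5,1,0],[34,1.5,1,0],[34,1.5,1,0],[34,1.5,1,0],[30,1.5,1,0],[10,0,1,0]]]}}

```text
clock: 25.6
eef_pos: [0.6033, -0.0375, 0.177]
tool_rot: [0.818, 0.573, 0.03, 0.046]
ft_force: [0.4, 0.3, -0.7]
grip_width: 0.0218
```

Run:
```python
from h import *
to3([609,-39.5,160])
```

```text
p [603.3 -37.5 177. ] x deg 70.0 lean [ 0.102 -0.04  -0.994] jaw z [-0.003  0.11 ] F [ 0.4  0.3 -0.7] w 0.0218 t 25.6
tool move [ 0.2  4.1 17.5]
```

Request:
{"name": "apply_moves", "arguments": {"moves": [[[0,2,6,0],[0,2,6,0],[0,0.3,4,0],[0,0,0,0],[0,0,0,0],[0,0,0,0],[0,0,0,0],[0,0,0,0],[0,0,0,0],[0,0,0,0]]]}}

```text
clock: 26.6
eef_pos: [0.6067, -0.0444, 0.1582]
tool_rot: [0.819, 0.571, 0.028, 0.045]
ft_force: [-0.7, -0.1, -0.5]
grip_width: 0.0219
```

Run:
```python
from h import *
to3([609,-39.5,160]);w=shot('wrist');a=shot('scene')
f=np.array([.6086,-.0394,.081]);q=[tuple(int(v) for v in proj(x,f)) for x in (w,a)];print(q,[proj(a,np.array([.6086,-.0394,z])).round(1) for z in (.04,.064,.081,.152)])
u,v=q[1];c=a['color'][v-60:v+30,u-50:u+50]
cv2.imwrite('pics/s6.png',np.hstack([cv2.resize(c,(400,360),interpolation=2),cv2.resize(w['color'][120:300,150:350],(400,360),interpolation=2)])[:,:,::-1])
```

```text
p [606.7 -44.4 158.2] x deg 69.7 lean [ 0.097 -0.042 -0.994] jaw z [-0.006  0.106] F [-0.7 -0.1 -0.5] w 0.0219 t 26.6
tool move [ 5.3  0.6 -1.8]
[(263, 197), (280, 201)] [array([279.8, 213.1]), array([280.1, 206.7]), array([280.3, 202. ]), array([281.3, 181. ])]
```

View pics/s6.png

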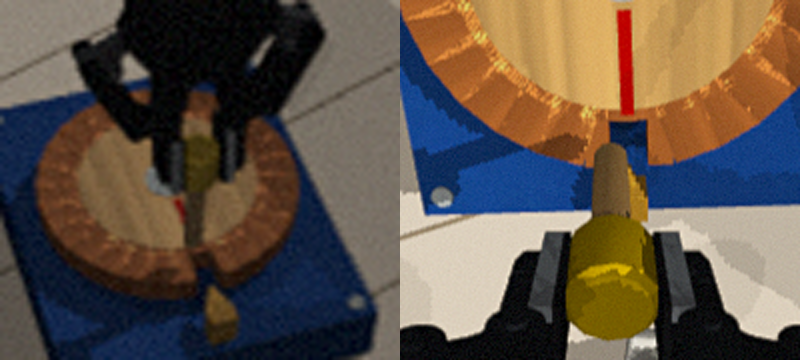

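Request:
{"name": "apply_moves", "arguments": {"moves": [[[3,0.4,0,0],[2.5,0,0,0],[0,0,0,0],[0,0,2,0],[0,0,2,0],[0,0,2,0],[0,0,0,0],[0,0,0,0],[0,0,0,0],[0,0,0,0]]]}}

```text
clock: 27.7
eef_pos: [0.6097, -0.0387, 0.1512]
tool_rot: [0.819, 0.571, 0.028, 0.045]
ft_force: [-0.2, 0.9, 0.0]
grip_width: 0.0219
```

Run:
```python
from h import *
to3([609,-39.5,150]);w=shot('wrist');a=shot('scene');print(red(w,.0645),red(shot('top')))
f=np.array([.6086,-.0394,.073]);print([proj(x,f).round(1) for x in (w,a)])
u,v=map(int,proj(a,f));c=a['color'][v-50:v+22,u-40:u+40]
cv2.imwrite('pics/s7.png',np.hstack([cv2.resize(c,(400,360),interpolation=2),cv2.resize(w['color'][150:240,206:306],(400,360),interpolation=2)])[:,:,::-1])
```

```text
p [609.7 -38.7 151.2] x deg 69.8 lean [ 0.096 -0.042 -0.994] jaw z [-0.006  0.105] F [-0.2  0.9  0. ] w 0.0219 t 27.7
tool move [-1.  -0.5  1.2]
(398, np.float64(0.23457296114219872), np.float64(0.5058605207121403)) (0, None)
[array([254.8, 195.5]), array([280.2, 204.2])]
```

View pics/s7.png

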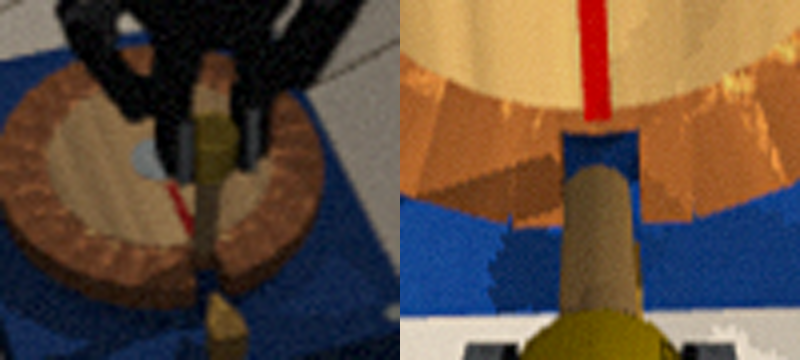

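Request:
{"name": "apply_moves", "arguments": {"moves": [[[0,-0.5,2,0],[0,-0.3,2,0],[0,-0.3,2,0],[0,-0.3,2,0],[0,-0.3,2,0],[0,-0.3,2,0],[0,-0.3,2,0],[0,-0.2,2,0],[0,-0.2,2,0],[0,-0.2,2,0]]]}}

```text
clock: 28.85
eef_pos: [0.609, -0.0385, 0.1294]
tool_rot: [0.819, 0.571, 0.028, 0.045]
ft_force: [-0.2, 0.6, -0.7]
grip_width: 0.0219
```

Run:
```python
from h import *
to3([609,-39.4,110])
```

```text
p [609.  -38.5 129.4] x deg 69.8 lean [ 0.097 -0.042 -0.994] jaw z [-0.006  0.105] F [-0.2  0.6 -0.7] w 0.0219 t 28.85
tool move [-0.7 -1.7 19.4]
```

Request:
{"name": "apply_moves", "arguments": {"moves": [[[-0.2,-0.2,1.5,0],[-0.2,-0.2,1.5,0],[0,-0.2,1.5,0],[0,-0.2,1.5,0],[0,-0.2,1.5,0],[0,-0.2,1.5,0],[0,-0.2,1.5,0],[0,-0.2,1.5,0],[0,-0.2,1.5,0],[0,-0.2,1.5,0]]]}}

```text
clock: 29.85
eef_pos: [0.609, -0.039, 0.1133]
tool_rot: [0.819, 0.571, 0.028, 0.045]
ft_force: [0.0, -0.1, 0.7]
grip_width: 0.022
```

Run:
```python
from h import *
to3([609,-39.4,92])
```

```text
p [609.  -39.  113.3] x deg 69.8 lean [ 0.098 -0.042 -0.994] jaw z [-0.006  0.107] F [ 0.  -0.1  0.7] w 0.022 t 29.85
tool move [-0.3 -2.1 21.2]
```

Request:
{"name": "apply_moves", "arguments": {"moves": [[[0,-0.2,1.5,0],[0,-0.2,1.5,0],[0,-0.2,1.5,0],[0,-0.2,1.5,0],[0,-0.2,1.5,0],[0,-0.2,1.5,0],[0,-0.2,1.5,0],[0,-0.2,1.5,0],[0,-0.2,1.5,0],[0,-0.2,1.5,0]]]}}

```text
clock: 30.85
eef_pos: [0.6093, -0.0391, 0.0973]
tool_rot: [0.819, 0.571, 0.029, 0.046]
ft_force: [0.5, 0.1, 0.2]
grip_width: 0.0223
```

Run:
```python
from h import *
to3([609,-39.4,89.5])
```

```text
p [609.3 -39.1  97.3] x deg 69.8 lean [ 0.1   -0.042 -0.994] jaw z [-0.005  0.108] F [0.5 0.1 0.2] w 0.0223 t 30.85
tool move [-0.4 -1.   7.7]
```

Request:
{"name": "apply_moves", "arguments": {"moves": [[[0,-0.1,1,0],[0,-0.1,1,0],[0,-0.1,1,0],[0,-0.1,1,0],[0,-0.1,1,0],[0,-0.1,1,0],[0,0,0.5,0],[0,0,0.5,0],[0,0,0.5,0],[0,0,0.4,0]]]}}

```text
clock: 31.85
eef_pos: [0.6094, -0.0392, 0.0885]
tool_rot: [0.819, 0.571, 0.029, 0.046]
ft_force: [0.8, -1.2, 0.3]
grip_width: 0.0222
```

Run:
```python
from h import *
to3([609,-39.4,89.5])
```

```text
p [609.4 -39.2  88.5] x deg 69.8 lean [ 0.099 -0.042 -0.994] jaw z [-0.005  0.108] F [ 0.8 -1.2  0.3] w 0.0222 t 31.85
tool move [-0.4 -0.2 -1. ]
```

Request:
{"name": "apply_moves", "arguments": {"moves": [[[0,0,0.4,0],[0,0,0.4,0],[0,0,0.4,0],[0,0,0.4,0],[0,0,0.4,0],[0,0,0.4,0],[0,0,0.4,0],[0,0,0.4,0],[0,0,0.4,0],[0,0,0.4,0]]]}}

```text
clock: 32.85
eef_pos: [0.6103, -0.0395, 0.0881]
tool_rot: [0.819, 0.571, 0.03, 0.047]
ft_force: [-1.9, -0.4, 5.9]
grip_width: 0.0218
```

Run:
```python
from h import *
to3([609,-39.4,89.5])
```

```text
p [610.3 -39.5  88.1] x deg 69.8 lean [ 0.102 -0.043 -0.994] jaw z [-0.005  0.111] F [-1.9 -0.4  5.9] w 0.0218 t 32.85
tool move [-0.4 -1.1 -1.5]
```

Request:
{"name": "apply_moves", "arguments": {"moves": [[[0,0,-0.4,0],[0,0,0,0],[0,0,0,0],[0,0,0,0],[0,0,0,0],[0,0,0,0],[0,0,0,0],[0,0,0,0],[0,0,0,0],[0,0,0,0]]], "hand": 0}}

```text
clock: 33.85
eef_pos: [0.6088, -0.0391, 0.0858]
tool_rot: [0.819, 0.571, 0.028, 0.045]
ft_force: [0.0, -0.6, 0.2]
grip_width: 0.0426
```

Request:
{"name": "apply_moves", "arguments": {"moves": [[[0,0.6,-5,0],[0,1,-10,0],[0,2,-15,0],[0,2,-20,0],[0,2,-20,0],[0,2,-20,0],[0,30,-20,0],[0,20,-10,0],[0,0,0,0],[0,0,0,0]]]}}

```text
clock: 34.85
eef_pos: [0.6522, -0.0545, 0.2229]
tool_rot: [0.819, 0.571, 0.029, 0.046]
ft_force: [-1.1, -0.3, -0.1]
grip_width: 0.0427
```

Run:
```python
from h import *
to3([609,-39.4,89.5]);w=shot('wrist');a=shot('scene');b=shot('top');print(red(w,.0645),red(a),red(b))
bw=blobs(w,(20,120,70),(35,255,255))[1];print(bw)
p=np.array([.6086,-.0394,.085]);print([proj(x,p).round(1) for x in (w,a,b)])
u,v=map(int,proj(a,p));c=a['color'][v-36:v+36,u-40:u+40]
u,v=map(int,proj(w,p));u=min(max(u,60),452);v=min(max(v,54),330);c2=w['color'][v-54:v+54,u-60:u+60]
cv2.imwrite('pics/s8.png',np.hstack([cv2.resize(c,(400,360),interpolation=2),cv2.resize(c2,(400,360),interpolation=2)])[:,:,::-1])
```

```text
p [652.2 -54.5 222.9] x deg 69.8 lean [ 0.1   -0.042 -0.994] jaw z [-0.005  0.109] F [-1.1 -0.3 -0.1] w 0.0427 t 34.85
tool move [-1.000e-01 -6.010e+01  1.276e+02]
(289, np.float64(0.312443508621449), np.float64(0.8951983205405938)) (13, np.float64(2.282860527435556), np.float64(-2.0973063239616074)) (0, None)
[([255.1, 124.1], [241, 102, 28, 53, 944]), ([120.8, 270.8], [92, 259, 52, 28, 703])]
[array([255.3, 117. ]), array([280.4, 200.9]), array([244.9, 181.2])]
```

View pics/s8.png

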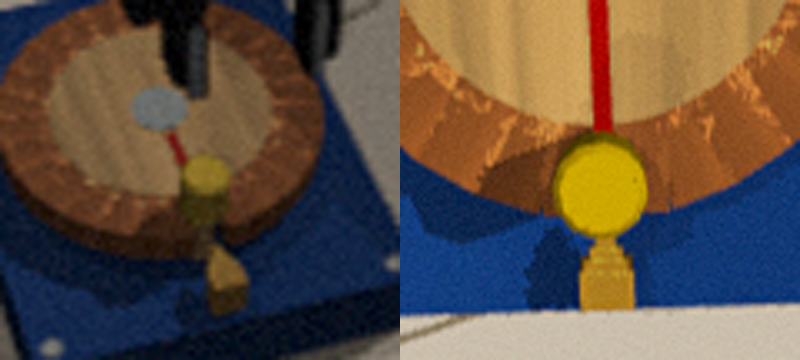

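Run:
```python
from h import *
w=shot('wrist');a=shot('scene')
print(tri(ray(w,255,119.4),ray(a,281.4,198.4)))
for z in (.094,.104): print(z,[proj(x,np.array([.6086,-.0394,z])).round(1) for x in (w,a)])
```

```text
(array([ 0.6083793 , -0.03832886,  0.0927726 ]), [0.0013523307168307203, 0.0013523307168308398])
0.094 [array([255.4, 120.9]), array([280.5, 198.3])]
0.104 [array([255.4, 123.4]), array([280.6, 195.5])]
```

Head top at z≈93 mm (expected 94), so the peg is fully home, upright and released; the line is at the pointer. Handing in.

```bash
python3 -c "
from h import *
print(workorder.job_done())"
```

```text
the job is handed in; nothing more can be done
None
```

I stroked the wheel clockwise to the pointer, moved the yellow-headed peg from the stand into the lock hole, let go and backed the gripper clear. I handed the job in at about 35 s of the 72 s allowed.

**Wheel:** The last wrist-camera fit put the red line 0.3 to 0.9° from the pointer. The pictures show line, peg and pointer in one row. The scene camera disagreed (+2.3° and −2.1°), but it saw only 13 pixels of the line, so I discounted it. The top camera had shown 0.1 to 0.4° earlier, but its view of the line was blocked at the end.

**Peg:** Its head top measured 93 mm from two views, against 94 mm expected when fully home. Its position was within about 1 mm of the hole.

**Forces:** The force is only read at the end of each one-second call. The highest reading was 13.7 N pressing on the wheel and 5.9 N as the peg reached the hole's floor. I did not see what happened between readings.

**Problems on the way:** The first two strokes slipped and tilted the tool by up to about 7°. I moved to the other side of the wheel and lined the jaws up with that tilt before grasping the peg.

**Other objects:** I kept clear of them and saw none move in the pictures, but I did not measure each one afterwards.

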